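# Unlock the medicine drawer

### The arm

A 6-joint arm with a two-finger parallel gripper is mounted at the origin on the work surface. World frame = base frame: x ahead of the robot, y to its left, z up, the work surface at z = 0. Lengths are in m, angles in rad, forces in N, time in s.
With the tool pointing down it reaches from about 0.375 to 0.9 m from the base axis. Payload 3.1 kg.
Tool frame: the origin (TCP) lies between the finger pads; the fingertips stand 17 mm ahead of it and the grasp point (between the pads) lies 2 mm behind it; z points along the fingers, y is the line along which they close (so a half turn about z gives the same grasp; the last joint's range is limited). The gripper opens to 85 mm and grips with 20 to 120 N. Pads are 22 mm wide; open, the fingers measure 114 mm over their backs; the gripper's body (76 mm by 85 mm) begins 54 mm behind the grasp point. The pads swing forward as they close: fully open they stand 13 mm farther back than shut.
Start: joints at [1.042, 0.527, 1.433, -0, 1.181, -0.178], TCP at [0.214, 0.587, 0.248] pointing down, gripper open.
Joint ranges: [-3.08, 3.08], [-0.75, 2.2], [0.22, 2.44], [-1.43, 4.57], [0, 2.65], [-2.85, 2.85]. Speed limits (rad/s): [2.79, 2.79, 3.14, 3.14, 3.14, 3.14].

### API

Orientations are given as a unit quaternion [x, y, z, w].
In Python, from station import sense, vision, order gives the robot as it stands.
- The arm moves only by the shell command python3 -m crank 'ROWS' [OPENING] [FORCE]. ROWS is JSON, a list of rows, each an object with "dp": the shift along the world's x, y, z in units of 30 mm (1.0 is 30 mm), a list of three; "angular": the turn, a rotation vector about the world's x, y, z in degrees, a list of three. In form: [{"dp": [dx, dy, dz], "angular": [ax, ay, az]}, ...]. A call has 1 to 20 rows; each row shifts and turns the commanded pose from where the row before left it; what a row does not reach is not made up. A row lasts 1/10 s, in which the tool goes at most 50 mm and 8.59 degrees, less where a joint would pass 70% of its speed; a pose out of reach is approached as far as the arm can. A call is refused whole if a number of a shift passes 1 or a number of a turn 8.59, either way. A call with a gripper value outside its range is refused whole. OPENING is the closure, from 0 (fully open) to 1 (shut), set as the call begins (- or left out, the last holds). The fingers move at their own pace and stop on an object; FORCE is the grip in N (left out, the last holds). Time passes only in rows, so rows that do not move let the fingers close. It gives the time, the measured TCP pose, the force, the opening and the grip force at its end, in the units of the state.
- sense(): the state, without advancing time (a new reading comes with each control period).
- vision.snapshot(name): name is "scene" or "top" or "wrist"; returns a dict with "image" (420x560x3 uint8, blue, green, red), "range_z" (420x560 float32, m along the optical axis (not along the pixel's ray), 0 where there is no reading), "mtx" (3x3 intrinsics, pixels), "dist" ([k1, k2, p1, p2, k3] as OpenCV has them; the pictures are not rectified), "pose" (4x4, takes a point from camera to world coordinates); the wrist camera has in their place "mount" (4x4, takes a point from camera to tool coordinates, whose origin is the TCP and whose axes are the flange's). Camera axes: x right, y down, z forward; pixel columns grow to the right and rows downward; lengths in m; the calibration is good to about 2 mm. A picture is of the moment at which its call begins: read the wrist's pose just before it.
- order.sign_off(): hands the job in; it is judged then, once.
The state is a dict: "t": time; "q": joint angles; "qd": joint speeds; "tau": joint torques, N m; "tcp_pos": TCP position; "tool_rot": TCP orientation; "force": force on the tool from outside, world axes, zero at the start; "ft_torque": the same for the moment, N m; "finger_gap": opening from 0.0 (shut) to 1.0 (fully open); "gripper_force": force on a finger pad.
Only numpy, scipy, OpenCV 4.12 (cv2) and the standard library are available. Lean on these libraries where they do the work, as an engineer would, in place of code of your own. Each camera call takes 0.05 s, during which the arm holds its last target. There are 200 camera calls.

### The job

The drawer of the small white medicine cabinet on the counter is locked. Take the red-headed key out of its wooden stand, push it fully home in the lock on top of the cabinet (feel for the slot, which may stand askew), then turn it clockwise until the hidden bolt lets go and the drawer springs out; leave the key fully home in the lock and let go of it. Leave the tiffin, the bottle and the spoon where they are.

Things in the scene. Friction and masses are not known exactly. Their poses are not given: they have to be found in the camera images.
- lock_mouth (a point): Centre of the round keyhole's mouth, flush with the 44 mm square steel lock face on top of the white cabinet, 123 mm above the counter, 3 mm above the cabinet top. z up, -x towards the drawer front (45 mm away). Keyhole: round well 15 mm in diameter, 14 mm deep, its mouth bevelled 3 mm at 45 degrees (21 mm across at the face).
- slot (a point): On the lock axis 14 mm below lock_mouth (same axes, which do not turn): top of the brass rotor at the well's bottom. Its slot, 15 x 5.5 mm, edges bevelled 0.8 mm, starts 0 to 46 degrees clockwise (from above) of this x axis: find it by sight or touch. A key turned wrong stops here; within about 7 degrees of the slot it drops 14 mm more, till its collar lies on the lock face.
- cabinet: Fixed white medicine cabinet, 260 mm deep, 180 wide, 120 high, red cross on top; origin on the counter under the lock axis, axes as lock_mouth. The rotor in its lock turns clockwise from above against up to 0.1 Nm and stays where left. The bolt lets go when the slot is 77 degrees clockwise of the x axis (the key may lead the slot by up to 10 degrees of play); end stop at 92 degrees.
- drawer (a joint): How far the drawer has come out, m: 0 locked; when the bolt lets go a spring pushes it out to 0.05, towards -x of lock_mouth, beneath the level of the lock face.
- key_bow (a point): Centre of the key's red head, a block 30 mm wide (its x), 10 mm thick (its y), 32 mm high; grasp across the 10 mm. z points up along the key, away from the tip. Below the head: a neck of 10 mm diameter, 11 mm long, then a collar of 28 mm diameter, 3 mm thick, then the flat blade. The key looks the same after half a turn; about 50 g.
- key_tip (a point): Middle of the lower end of the key's flat steel blade, 58 mm below key_bow along the key. Blade: 12 mm wide (along the key's x), 4 mm thick, 28 mm long below the collar.
- key_stand: Fixed wooden block 70 x 60 x 36 mm, origin at the middle of its underside. At first the key stands upright in its slot (16 x 8 mm, key's x along the block's x), collar on the block's top, key tip 8 mm above the counter; it lifts straight out by 28 mm.
- tiffin: Two-tier steel tiffin standing on the counter, 112 mm across, 153 mm high; origin at the middle of its underside. Leave alone.
- sipper: Black sipper bottle standing on the counter, 68 mm diameter, 200 mm high; origin at the middle of its underside. Leave alone.
- spoon: Orange plastic spoon, 200 mm long, lying on the counter along its x. Leave alone.
There are look-alikes about, which are no part of the job. Of the things that look like the part that bears key_bow, the smallest one is meant.

How it is judged:
By the outcome, as a careful person would: the job done as asked, in the order asked, and still so for the second after the job is handed in, with the robot touching nothing.
It also fails if it takes over 64 s, if anything falls off the work surface, if the arm or the gripper's body presses on something with over 40 N, if the wrist force passes 120 N, or if a joint passes its speed limit or range.

## Working session

There is one attempt and no reset: what is moved stays moved. The work goes in short steps, Python scripts to look and compute and a shell command to move; the robot and the scene stay as the last step left them, time stands still between calls to the robot, and variables do not carry over. Pictures are saved under pics/ and viewed, at most 10 in all, crops included, and the job is handed in when it is done.

```bash
mkdir -p pics; cat > h.py <<'E'
import numpy as np, cv2
from station import sense, vision, order
from scipy.spatial.transform import Rotation as R
def snap(n):
    s=sense(); d=vision.snapshot(n)
    if n=="wrist":
        T=np.eye(4); T[:3,:3]=R.from_quat(s["tool_rot"]).as_matrix(); T[:3,3]=s["tcp_pos"]
        d["pose"]=T@d["mount"]
    return d
def ray(d,uv):
    p=cv2.undistortPoints(np.array(uv,float).reshape(-1,1,2),d["mtx"],np.array(d["dist"],float)).reshape(-1,2)
    return d["pose"][:3,3],np.c_[p,np.ones(len(p))]@d["pose"][:3,:3].T
def onz(d,uv,z):
    o,r=ray(d,uv); return o+r*((z-o[2])/r[:,2])[:,None]
def bydepth(d,uv):
    o,r=ray(d,uv); k=[d["range_z"][int(v),int(u)] for u,v in np.reshape(uv,(-1,2))]
    return o+r*np.array(k)[:,None]
E
python3 - <<'E'
from h import *
import pickle
for n in("scene","top"):
    d=snap(n);pickle.dump(d,open(n+".pkl","wb"));cv2.imwrite(f"pics/{n}.png",d["image"])
    print(n,d["pose"].round(3).tolist())
s=sense();print(s)
E
```

```text
scene [[0.508, 0.702, -0.5, 1.03], [0.861, -0.401, 0.312, -0.167], [0.019, -0.589, -0.808, 0.818], [0.0, 0.0, 0.0, 1.0]]
top [[0.135, -0.964, 0.231, 0.377], [-0.991, -0.133, 0.027, 0.095], [0.005, -0.232, -0.973, 1.019], [0.0, 0.0, 0.0, 1.0]]
{'t': 0.1, 'q': array([ 1.04247376e+00,  5.28354286e-01,  1.43372716e+00,  2.24659845e-05,
        1.18139542e+00, -1.78510283e-01]), 'qd': array([ 0.00166443, -0.00266148, -0.00287091, -0.0007451 , -0.00094155,
        0.00052668]), 'tau': array([-9.01700532e-04, -4.43305349e+01, -1.78584892e+01, -2.88128822e-04,
        3.88578788e-03,  4.01776489e-06]), 'tcp_pos': array([0.21387541, 0.58664698, 0.24745801]), 'tool_rot': array([ 1.74019843e-01,  9.84741695e-01, -8.80288073e-04, -3.35815014e-04]), 'force': array([ 1.01881391, -0.66055776, -0.15271377]), 'ft_torque': array([-0.00363152, -0.03052877,  0.00929739]), 'gripper_force': 0.0, 'finger_gap': 1.0026342474798653}
```

View pics/scene.png

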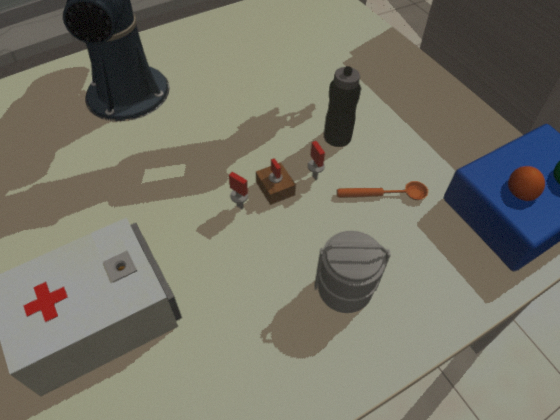

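View pics/top.png

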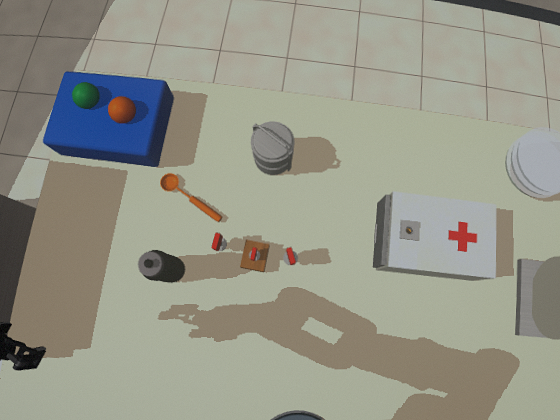

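The scene view shows three red-headed keys, at (238,184), (276,170) and (317,152). Only the middle one is in a wooden block, and it looks smallest. The lock is at (121,266), the tiffin at (350,270), the bottle at (342,105) and the spoon at (380,191). In the top view the keys are at (291,256), (255,254) and (217,242), and the lock is at (409,230).

I choose the one in the wooden stand and will check it in a close crop with measurements.

```bash
python3 - <<'E'
from h import *
import pickle
S=pickle.load(open("scene.pkl","rb"));T=pickle.load(open("top.pkl","rb"))
a=cv2.resize(S["image"][130:220,215:345],None,fx=4,fy=4,interpolation=cv2.INTER_CUBIC)
b=cv2.resize(T["image"][225:275,200:310],None,fx=4,fy=4,interpolation=cv2.INTER_CUBIC)
im=np.zeros((600,520,3),np.uint8);im[:360]=a;im[370:570,:440]=b
cv2.imwrite("pics/crop.png",im)
for n,d,roi in(("scene",S,(215,130,345,220)),("top",T,(200,225,310,275))):
    h=cv2.cvtColor(d["image"],cv2.COLOR_BGR2HSV)
    m=(((h[...,0]<6)|(h[...,0]>172))&(h[...,1]>150)&(h[...,2]>70)).astype(np.uint8)
    k=np.zeros_like(m);x0,y0,x1,y1=roi;k[y0:y1,x0:x1]=m[y0:y1,x0:x1]
    N,l,st,c=cv2.connectedComponentsWithStats(k)
    for i in range(1,N):
        if st[i,4]>12:
            ys,xs=np.where(l==i);P=bydepth(d,np.c_[xs,ys]);w=P[P[:,2]>P[:,2].max()-.006]
            print(n,c[i].round(1),st[i,4],"mean",P.mean(0).round(4),"z",P[:,2].min().round(3),P[:,2].max().round(3),"top",w.mean(0).round(4),len(w))
# lock: steel face
for d,uv in((S,(121,266)),(T,(409,230))):
    print("lock",onz(d,[uv],.123).round(4))
# cabinet top corners (top view): white mask
h=cv2.cvtColor(T["image"],cv2.COLOR_BGR2HSV)
yy,xx=np.mgrid[170:300,360:510];P=bydepth(T,np.c_[xx.ravel(),yy.ravel()])
q=P[(P[:,2]>.112)&(P[:,2]<.13)];r=cv2.minAreaRect((q[:,:2]*1000).astype(np.float32));print(r,cv2.boxPoints(r).round(0).tolist(),np.median(q[:,2]))
# wooden block rect
yy,xx=np.mgrid[238:275,238:275];g=np.c_[xx.ravel(),yy.ravel()];P=bydepth(T,g)
q=P[(P[:,2]>.030)&(P[:,2]<.043)];r=cv2.minAreaRect((q[:,:2]*1000).astype(np.float32));print(r,len(q))
E
```

```text
scene [318.1 149.4] 102 mean [0.489  0.2636 0.0925] z -0.001 0.1 top [0.4867 0.2632 0.0959] 77
scene [276.  166.2] 69 mean [0.4745 0.1722 0.0771] z 0.058 0.084 top [0.4716 0.1729 0.0808] 46
scene [237.6 181.5] 183 mean [0.4823 0.0809 0.0918] z 0.061 0.818 top [ 1.0304 -0.1668  0.8185] 1
top [215.4 240.8] 79 mean [0.4828 0.2625 0.0965] z 0.076 0.101 top [0.4837 0.2623 0.0971] 73
top [253.1 253.6] 49 mean [0.467  0.1707 0.0814] z 0.054 0.086 top [0.468  0.1704 0.0826] 41
top [290.5 255.6] 84 mean [0.4728 0.082  0.0955] z 0.072 0.102 top [0.4733 0.0811 0.0978] 59
lock [[ 0.5697 -0.1813  0.123 ]]
lock [[ 0.5653 -0.1848  0.123 ]]
((566.8782958984375, -269.66497802734375), (182.2335968017578, 262.153076171875), 1.0915346145629883) [[473.0, -140.0], [478.0, -402.0], [660.0, -399.0], [655.0, -137.0]] 0.12017119259893116
((468.83056640625, 170.76901245117188), (60.381263732910156, 70.58281707763672), 86.7641830444336) 617
```

View pics/crop.png

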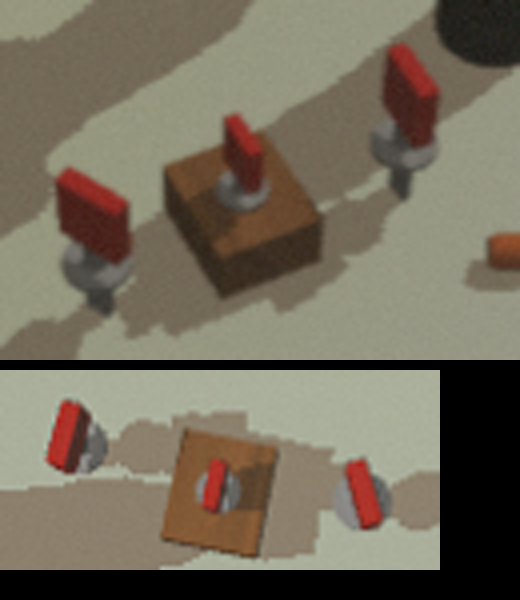

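The crop shows the middle key, head at crop (243,152), upright in the wooden block. It is clearly smaller than the two free-standing ones at (95,215) and (410,95), and its head top at z ≈ 0.082 matches the description, so it is the one. I'll move above it at a safe height, yaw +17°, with the fingers partly closed.

```bash
python3 -m crank '[{"dp":[0.6,-0.98,0.1],"angular":[0,0,1.2]},{"dp":[0.6,-0.98,0.1],"angular":[0,0,1.2]},{"dp":[0.6,-0.98,0],"angular":[0,0,1.2]},{"dp":[0.6,-0.98,0],"angular":[0,0,1.2]},{"dp":[0.6,-0.98,0],"angular":[0,0,1.2]},{"dp":[0.6,-0.98,0],"angular":[0,0,1.2]},{"dp":[0.6,-0.98,0],"angular":[0,0,1.2]},{"dp":[0.6,-0.98,0],"angular":[0,0,1.2]},{"dp":[0.6,-0.98,0],"angular":[0,0,1.2]},{"dp":[0.6,-0.98,0],"angular":[0,0,1.2]},{"dp":[0.6,-0.98,0],"angular":[0,0,1.2]},{"dp":[0.6,-0.98,0],"angular":[0,0,1.2]},{"dp":[0.6,-0.98,-0.4],"angular":[0,0,1.2]},{"dp":[0.6,-0.98,-0.4],"angular":[0,0,1.2]},{"dp":[0,0,0],"angular":[0,0,0]},{"dp":[0,0,0],"angular":[0,0,0]},{"dp":[0,0,0],"angular":[0,0,0]}]' 0.5 60
python3 - <<'E'
from h import *
d=snap("wrist");print(np.array(d["mount"]).round(3).tolist())
cv2.imwrite("pics/w1.png",d["image"])
h=cv2.cvtColor(d["image"],cv2.COLOR_BGR2HSV)
m=(((h[...,0]<6)|(h[...,0]>172))&(h[...,1]>150)&(h[...,2]>60)).astype(np.uint8)
N,l,st,c=cv2.connectedComponentsWithStats(m)
for i in range(1,N):
    if st[i,4]>60:
        ys,xs=np.where(l==i);P=bydepth(d,np.c_[xs,ys]);w=P[abs(P[:,2]-.082)<.005]
        print(c[i].round(0),st[i],P.mean(0).round(4),P[:,2].max())
        if len(w)>30:print("  ",[np.array(v).round(4) for v in cv2.minAreaRect((w[:,:2]*1000).astype(np.float32))],w.mean(0))
E
```

```text
t: 1.8
tcp_pos: [0.4656, 0.1761, 0.2303]
tool_rot: [0.028, 1.0, 0.0, -0.0]
force: [0.4, -1.2, -0.3]
finger_gap: 0.498
gripper_force: 0.0
[[-0.001, -0.961, -0.276, 0.07], [1.0, -0.001, -0.0, -0.0], [0.0, -0.276, 0.961, -0.124], [0.0, 0.0, 0.0, 1.0]]
[272. 197.] [267 180  10  34 297] [0.4658 0.1711 0.0806] 0.3547745211865057
   [array([467.0548, 170.842 ]), array([ 8.5909, 28.9272]), np.float64(86.563)] [0.46732945 0.170995   0.08073477]
[367. 209.] [356 187  24  47 874] [0.4801 0.2592 0.0888] 0.3547745211865057
   [array([480.2599, 256.9853]), array([ 7.824 , 35.4245]), np.float64(71.7986)] [0.47866011 0.25723057 0.08217618]
```

View pics/w1.png

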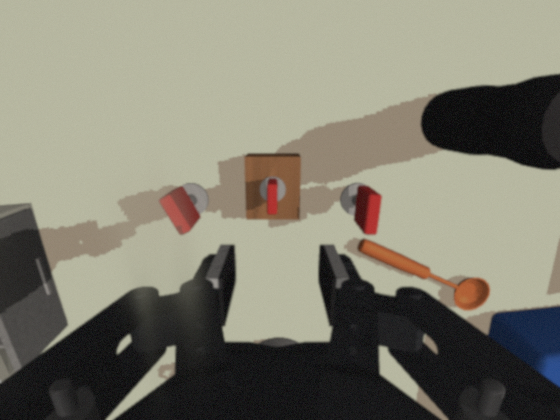

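The wrist view shows the key head at (272,197), aligned with the tool and centred in the block. I'll correct by +2 mm in x and −5 mm in y, then descend and grip.

```bash
python3 -m crank '[{"dp":[0.06,-0.17,-0.5],"angular":[0,0,0]},{"dp":[0,0,-0.9],"angular":[0,0,0]},{"dp":[0,0,-0.9],"angular":[0,0,0]},{"dp":[0,0,-0.9],"angular":[0,0,0]},{"dp":[0,0,-0.9],"angular":[0,0,0]},{"dp":[0,0,-0.9],"angular":[0,0,0]},{"dp":[0,0,-0.5],"angular":[0,0,0]},{"dp":[0,0,0],"angular":[0,0,0]},{"dp":[0,0,0],"angular":[0,0,0]}]' 0.5 60
python3 -m crank '[{"dp":[0,0,0],"angular":[0,0,0]},{"dp":[0,0,0],"angular":[0,0,0]},{"dp":[0,0,0],"angular":[0,0,0]},{"dp":[0,0,0],"angular":[0,0,0]},{"dp":[0,0,0],"angular":[0,0,0]},{"dp":[0,0,0],"angular":[0,0,0]}]' 1 60
```

```text
t: 2.75
tcp_pos: [0.4679, 0.1713, 0.0657]
tool_rot: [0.028, 1.0, 0.0, 0.0]
force: [-0.4, 0.5, 0.2]
finger_gap: 0.498
gripper_force: 0.0
t: 3.35
tcp_pos: [0.4686, 0.1707, 0.0665]
tool_rot: [0.028, 1.0, 0.0, 0.001]
force: [-0.4, 1.4, 7.0]
finger_gap: 0.103
gripper_force: 59.0
```

```bash
python3 -m crank '[{"dp":[0,0,0.4],"angular":[0,0,0]},{"dp":[0,0,0.6],"angular":[0,0,0]},{"dp":[0,0,0.95],"angular":[0,0,0]},{"dp":[0,0,0.95],"angular":[0,0,0]},{"dp":[0,0,0.95],"angular":[0,0,0]},{"dp":[0,0,0.95],"angular":[0,0,0]}]' 
python3 -m crank '[{"dp":[0.47,-0.98,0],"angular":[0,0,0]},{"dp":[0.47,-0.98,0],"angular":[0,0,0]},{"dp":[0.47,-0.98,0],"angular":[0,0,0]},{"dp":[0.47,-0.98,0],"angular":[0,0,0]},{"dp":[0.47,-0.98,0],"angular":[0,0,0]},{"dp":[0.47,-0.98,0],"angular":[0,0,0]},{"dp":[0.47,-0.98,0],"angular":[0,0,0]},{"dp":[0.47,-0.98,0],"angular":[0,0,0]},{"dp":[0.47,-0.98,0],"angular":[0,0,0]},{"dp":[0.47,-0.98,0],"angular":[0,0,0]},{"dp":[0.47,-0.98,0],"angular":[0,0,0]},{"dp":[0.47,-0.98,0],"angular":[0,0,0]},{"dp":[0,0,0],"angular":[0,0,0]},{"dp":[0,0,0],"angular":[0,0,0]},{"dp":[0,0,0],"angular":[0,0,0]}]'
python3 - <<'E'
from h import *
import pickle
d=snap("wrist");pickle.dump(d,open("w2.pkl","wb"))
L=np.array([.567,-.183,.123]);T=np.linalg.inv(d["pose"]);c=T[:3,:3]@L+T[:3,3]
uv=cv2.projectPoints(c.reshape(1,3),np.zeros(3),np.zeros(3),d["mtx"],np.array(d["dist"],float))[0].ravel();print(uv,d["mtx"][0])
u,v=uv.astype(int);im=d["image"]
cr=im[max(0,v-40):v+40,u-40:u+40]
o=np.zeros((420,800,3),np.uint8);o[:,:400]=cv2.resize(im,(400,300)).repeat(1,0)[:300] if 0 else 0
o[:300,:400]=cv2.resize(im,(400,300));b=cv2.resize(cr,(400,int(400*cr.shape[0]/cr.shape[1])),interpolation=cv2.INTER_CUBIC);o[:b.shape[0],400:]=cv2.convertScaleAbs(b,alpha=1.3)
cv2.imwrite("pics/w2.png",o)
E
```

```text
t: 3.95
tcp_pos: [0.4675, 0.1703, 0.2112]
tool_rot: [0.028, 1.0, -0.0, 0.0]
force: [1.1, 0.7, -1.3]
finger_gap: 0.108
gripper_force: 58.4
t: 5.45
tcp_pos: [0.6362, -0.1812, 0.2093]
tool_rot: [0.028, 1.0, 0.001, -0.001]
force: [-0.0, -0.1, -0.6]
finger_gap: 0.111
gripper_force: 58.5
[268.49310009 121.59751614] [300.99672198   0.         276.71759313]
```

View pics/w2.png

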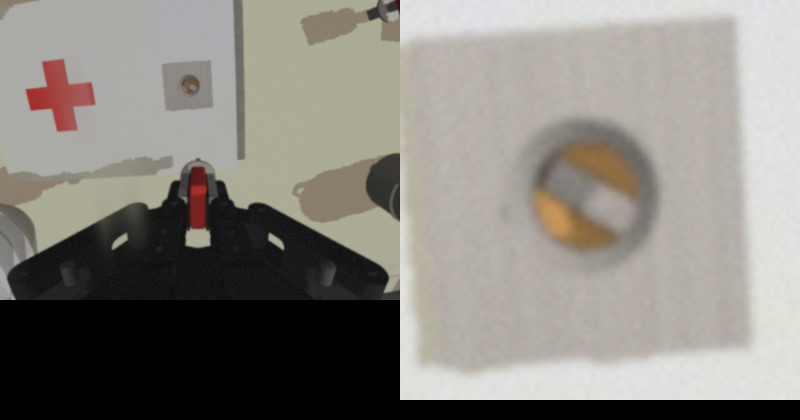

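The close view shows the lock face with the well at crop (590,195). The brass rotor and its slot are plainly visible, the slot running down-right at about 30° in the image. I'll measure its centre and angle.

```bash
python3 - <<'E'
from h import *
import pickle
d=pickle.load(open("w2.pkl","rb"));im=d["image"];u0,v0=228,81
cr=cv2.resize(im[v0:v0+80,u0:u0+80],None,fx=8,fy=8,interpolation=cv2.INTER_CUBIC)
h=cv2.cvtColor(cr,cv2.COLOR_BGR2HSV)
topx=lambda p:(np.reshape(p,(-1,2))+.5)/8-.5+[u0,v0]
m=((h[...,1]>95)&(h[...,0]>8)&(h[...,0]<25)).astype(np.uint8);m[:200]=0;m[430:]=0;m[:,:180]=0;m[:,460:]=0
hull=cv2.convexHull(cv2.findNonZero(m));f=np.zeros_like(m);cv2.fillConvexPoly(f,hull,1)
(cx,cy),rad=cv2.minEnclosingCircle(hull);print("rotor centre",onz(d,topx([cx,cy]),.109),rad/8)
s=((f==1)&(m==0)).astype(np.uint8);s=cv2.morphologyEx(s,cv2.MORPH_OPEN,np.ones((9,9)))
N,l,st,c=cv2.connectedComponentsWithStats(s);i=1+st[1:,4].argmax();ys,xs=np.where(l==i)
P=onz(d,topx(np.c_[xs,ys]),.109)[:,:2];w,V=np.linalg.eigh(np.cov(P.T));print("slot ctr",P.mean(0),"ang",np.degrees(np.arctan2(V[1,1],V[0,1]))%180,np.sqrt(w*12))
N,l,st,c=cv2.connectedComponentsWithStats(m)
for i in range(1,N):
    if st[i,4]>300:
        ys,xs=np.where(l==i);P=onz(d,topx(np.c_[xs,ys]),.109)[:,:2];w,V=np.linalg.eigh(np.cov(P.T));print("cap",P.mean(0),st[i,4],np.degrees(np.arctan2(V[1,1],V[0,1]))%180)
# face square: saturation/brightness vs white
g=cv2.cvtColor(cr,cv2.COLOR_BGR2GRAY);print(g[20,20],g[320,100])
t,b=cv2.threshold(cv2.GaussianBlur(g,(9,9),0),0,255,cv2.THRESH_BINARY_INV+cv2.THRESH_OTSU)
b[:,:8]=0
N,l,st,c=cv2.connectedComponentsWithStats(b);i=1+st[1:,4].argmax();ys,xs=np.where(l==i)
P=onz(d,topx(np.c_[xs,ys]),.123)[:,:2];print("face",cv2.minAreaRect((P*1000).astype(np.float32)))
# dark bevel/well disc at face plane
g2=cv2.GaussianBlur(g,(9,9),0);k=((g2<g2[320,100]-25)|(m>0)).astype(np.uint8);k[:,:150]=0;k[:,500:]=0;k[:150]=0;k[480:]=0
k=cv2.morphologyEx(k,cv2.MORPH_OPEN,np.ones((15,15)));(cx,cy),r=cv2.minEnclosingCircle(cv2.findNonZero(k));q=onz(d,topx([[cx,cy],[cx+r,cy]]),.123);print("well",q[0],abs(q[1]-q[0])[:2])
# key collar/neck check: red head in view
H=cv2.cvtColor(im,cv2.COLOR_BGR2HSV);r=(((H[...,0]<6)|(H[...,0]>172))&(H[...,1]>150)&(H[...,2]>60)).astype(np.uint8);r[:220]=0
print("head",cv2.minAreaRect(cv2.findNonZero(r)))
print(sense()["tcp_pos"],sense()["tool_rot"])
E
```

```text
rotor centre [[ 0.56542112 -0.18602405  0.109     ]] 10.311100006103516
slot ctr [ 0.56544373 -0.18574021] ang 56.124266650585184 [0.00603612 0.01181221]
cap [ 0.56147557 -0.18325728] 4413 58.371050649634505
cap [ 0.56921157 -0.18880165] 5116 53.62750922336629
172 135
face ((566.1329956054688, -187.24696350097656), (44.43311309814453, 46.41667175292969), 0.6183814406394958)
well [ 0.56491816 -0.18463596  0.123     ] [0.00056751 0.00983796]
head ((277.0, 276.5), (83.0, 24.0), 90.0)
[ 0.63627263 -0.18101765  0.20940672] [ 2.78497919e-02  9.99611826e-01  4.23296913e-04 -6.37687764e-04]
```

The slot lies at about 56° in world, which is about 35° clockwise of the cabinet's x axis. The lock axis is at about (0.5655, −0.186). I'll shift over it and turn the key 120.8° clockwise, which keeps the wrist joint mid-range.

```bash
python3 -m crank '[{"dp":[-0.157,-0.011,0],"angular":[0,0,-8.05]},{"dp":[-0.157,-0.011,0],"angular":[0,0,-8.05]},{"dp":[-0.157,-0.011,0],"angular":[0,0,-8.05]},{"dp":[-0.157,-0.011,0],"angular":[0,0,-8.05]},{"dp":[-0.157,-0.011,0],"angular":[0,0,-8.05]},{"dp":[-0.157,-0.011,0],"angular":[0,0,-8.05]},{"dp":[-0.157,-0.011,0],"angular":[0,0,-8.05]},{"dp":[-0.157,-0.011,0],"angular":[0,0,-8.05]},{"dp":[-0.157,-0.011,0],"angular":[0,0,-8.05]},{"dp":[-0.157,-0.011,0],"angular":[0,0,-8.05]},{"dp":[-0.157,-0.011,0],"angular":[0,0,-8.05]},{"dp":[-0.157,-0.011,0],"angular":[0,0,-8.05]},{"dp":[-0.157,-0.011,0],"angular":[0,0,-8.05]},{"dp":[-0.157,-0.011,0],"angular":[0,0,-8.05]},{"dp":[-0.157,-0.011,0],"angular":[0,0,-8.05]},{"dp":[0,0,0],"angular":[0,0,0]},{"dp":[0,0,0],"angular":[0,0,0]},{"dp":[0,0,0],"angular":[0,0,0]}]'
python3 - <<'E'
from h import *
s=sense();M=R.from_quat(s["tool_rot"]).as_matrix();print(s["tcp_pos"],np.degrees(np.arctan2(M[1,0],M[0,0])),M[:,2],s["q"][5])
a=snap("scene")["image"];b=snap("wrist")["image"]
o=np.zeros((420,800,3),np.uint8);o[:300,:400]=cv2.resize(a[200:305,50:190],(400,300),interpolation=cv2.INTER_CUBIC);o[:300,400:]=cv2.resize(b,(400,300));cv2.imwrite("pics/s3.png",o)
E
```

```text
t: 7.3
tcp_pos: [0.5667, -0.1868, 0.2095]
tool_rot: [0.882, 0.471, 0.0, 0.0]
force: [-1.1, 0.1, -0.5]
finger_gap: 0.108
gripper_force: 58.4
[ 0.56669276 -0.18684232  0.20951101] 56.15867731882552 [ 3.46938402e-04 -1.14398665e-04 -9.99999933e-01] 0.08497607615718522
```

View pics/s3.png

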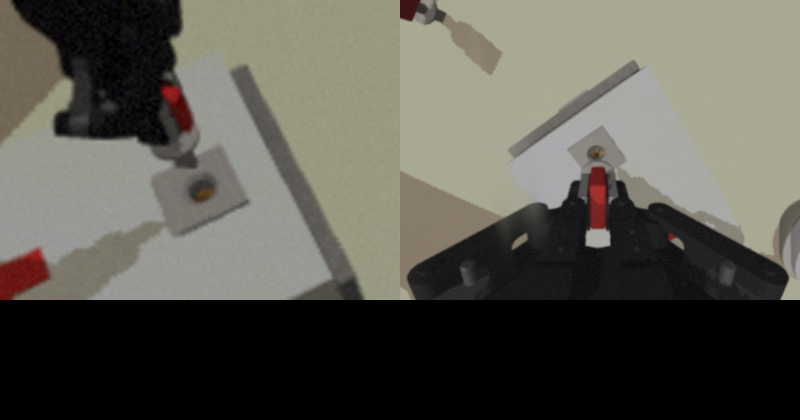

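The key hangs upright just above the keyhole, aligned with the slot. I'll go down to the face, then into the well in small steps.

```bash
python3 -m crank '[{"dp":[-0.03,0.02,-0.3],"angular":[0,0,0]},{"dp":[0,0,-0.4],"angular":[0,0,0]},{"dp":[0,0,-0.3],"angular":[0,0,0]},{"dp":[0,0,-0.1],"angular":[0,0,0]},{"dp":[0,0,-0.1],"angular":[0,0,0]},{"dp":[0,0,-0.1],"angular":[0,0,0]},{"dp":[0,0,0],"angular":[0,0,0]},{"dp":[0,0,0],"angular":[0,0,0]}]'
```

```text
t: 8.2
tcp_pos: [0.5658, -0.1868, 0.1705]
tool_rot: [0.883, 0.47, 0.0, 0.0]
force: [-0.3, -0.5, -1.0]
finger_gap: 0.109
gripper_force: 58.4
```

```bash
python3 -m crank '[{"dp":[0,0,-0.07],"angular":[0,0,0]},{"dp":[0,0,-0.07],"angular":[0,0,0]},{"dp":[0,0,-0.07],"angular":[0,0,0]},{"dp":[0,0,0],"angular":[0,0,0]},{"dp":[0,0,0],"angular":[0,0,0]}]'
```

```text
t: 8.7
tcp_pos: [0.5656, -0.1867, 0.1639]
tool_rot: [0.883, 0.47, -0.0, -0.0]
force: [-0.6, 0.1, -0.9]
finger_gap: 0.111
gripper_force: 58.4
```

```bash
python3 -m crank '[{"dp":[0,0,-0.1],"angular":[0,0,0]},{"dp":[0,0,-0.1],"angular":[0,0,0]},{"dp":[0,0,-0.1],"angular":[0,0,0]},{"dp":[0,0,-0.05],"angular":[0,0,0]},{"dp":[0,0,-0.05],"angular":[0,0,0]},{"dp":[0,0,0],"angular":[0,0,0]},{"dp":[0,0,0],"angular":[0,0,0]}]'
```

```text
t: 9.4
tcp_pos: [0.5654, -0.1866, 0.1535]
tool_rot: [0.883, 0.47, -0.0, 0.0]
force: [-2.2, 0.6, 8.2]
finger_gap: 0.107
gripper_force: 59.9
```

The key is home: z matches and contact is 8 N. Now the clockwise turn.

```bash
python3 -m crank '[{"dp":[0,0,0],"angular":[0,0,-5]},{"dp":[0,0,0],"angular":[0,0,-5]},{"dp":[0,0,0],"angular":[0,0,-5]},{"dp":[0,0,0],"angular":[0,0,-5]},{"dp":[0,0,0],"angular":[0,0,-5]},{"dp":[0,0,0],"angular":[0,0,-5]},{"dp":[0,0,0],"angular":[0,0,-5]},{"dp":[0,0,0],"angular":[0,0,-5]},{"dp":[0,0,0],"angular":[0,0,-5]},{"dp":[0,0,0],"angular":[0,0,-5]},{"dp":[0,0,0],"angular":[0,0,0]},{"dp":[0,0,0],"angular":[0,0,0]}]'
python3 - <<'E'
from h import *
s=sense();M=R.from_quat(s["tool_rot"]).as_matrix();print(s["tcp_pos"],np.degrees(np.arctan2(M[1,0],M[0,0])),s["ft_torque"],s["force"])
E
```

```text
t: 10.6
tcp_pos: [0.5654, -0.186, 0.1535]
tool_rot: [0.999, 0.052, -0.0, -0.0]
force: [-1.9, 2.7, 9.1]
finger_gap: 0.108
gripper_force: 59.9
[ 0.56539252 -0.18597307  0.15349094] 6.011544250438831 [ 0.48383376  0.4710646  -0.00821424] [-1.92959068  2.67644896  9.09506362]
```

```bash
python3 -m crank '[{"dp":[0,0,0],"angular":[0,0,-3]},{"dp":[0,0,0],"angular":[0,0,-3]},{"dp":[0,0,0],"angular":[0,0,-2]},{"dp":[0,0,0],"angular":[0,0,0]},{"dp":[0,0,0],"angular":[0,0,0]},{"dp":[0,0,0],"angular":[0,0,0]}]'
python3 - <<'E'
from h import *
s=sense();M=R.from_quat(s["tool_rot"]).as_matrix();print(s["tcp_pos"],np.degrees(np.arctan2(M[1,0],M[0,0])),s["ft_torque"],s["force"])
a=snap("scene")["image"];b=snap("top")["image"]
o=np.zeros((420,800,3),np.uint8);o[:400,:400]=cv2.resize(a[200:360,40:200],(400,400),interpolation=cv2.INTER_CUBIC);o[:400,400:]=cv2.resize(b[160:300,350:490],(400,400));cv2.imwrite("pics/s4.png",o)
E
```

```text
t: 11.2
tcp_pos: [0.5654, -0.1859, 0.1535]
tool_rot: [1.0, -0.017, -0.0, -0.001]
force: [-1.7, 1.9, 8.1]
finger_gap: 0.107
gripper_force: 59.9
[ 0.56542407 -0.1859408   0.15350126] -1.9936492132927055 [ 0.52222185  0.48633772 -0.02912413] [-1.713902    1.92867267  8.07893986]
```

View pics/s4.png

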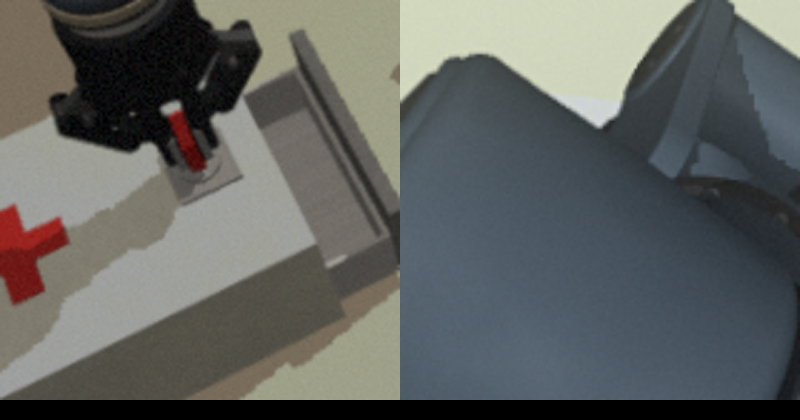

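The drawer has sprung out (crop (320,170)) and the key is home. I'll release partly and rise straight up.

```bash
python3 -m crank '[{"dp":[0,0,0],"angular":[0,0,0]},{"dp":[0,0,0],"angular":[0,0,0]},{"dp":[0,0,0],"angular":[0,0,0]},{"dp":[0,0,0],"angular":[0,0,0]},{"dp":[0,0,0],"angular":[0,0,0]}]' 0.5
python3 -m crank '[{"dp":[0,0,0.2],"angular":[0,0,0]},{"dp":[0,0,0.4],"angular":[0,0,0]},{"dp":[0,0,0.8],"angular":[0,0,0]},{"dp":[0,0,0.9],"angular":[0,0,0]},{"dp":[0,0,0.9],"angular":[0,0,0]},{"dp":[0,0,0.9],"angular":[0,0,0]},{"dp":[0,0,0],"angular":[0,0,0]},{"dp":[0,0,0],"angular":[0,0,0]}]'
python3 - <<'E'
from h import *
d=snap("wrist");w=d["image"];a=snap("scene")["image"]
h=cv2.cvtColor(w,cv2.COLOR_BGR2HSV);r=(((h[...,0]<6)|(h[...,0]>172))&(h[...,1]>150)&(h[...,2]>60)).astype(np.uint8)
N,l,st,c=cv2.connectedComponentsWithStats(r)
for i in range(1,N):
    if st[i,4]>60:
        ys,xs=np.where(l==i);P=bydepth(d,np.c_[xs,ys]);print(c[i],np.median(P,0),np.percentile(P[:,2],90))
o=np.zeros((400,800,3),np.uint8);o[:400,:400]=cv2.resize(a[180:340,40:200],(400,400),interpolation=cv2.INTER_CUBIC);o[:300,400:]=cv2.resize(w,(400,300));cv2.imwrite("pics/s5.png",o)
E
```

```text
t: 11.8
tcp_pos: [0.5656, -0.1868, 0.1518]
tool_rot: [1.0, -0.017, -0.0, -0.0]
force: [1.1, -0.0, -0.3]
finger_gap: 0.504
gripper_force: 0.0
t: 12.6
tcp_pos: [0.5658, -0.1868, 0.2763]
tool_rot: [1.0, -0.017, 0.001, 0.001]
force: [0.2, -0.4, 0.1]
finger_gap: 0.5
gripper_force: 0.0
[409.29157667 188.02634989] [ 0.56786772 -0.31522867  0.12041923] 0.12129792409491073
[275.26439791 205.05497382] [ 0.56938003 -0.1860155   0.16771501] 0.16859407326517095
[ 61.27849462 265.97096774] [0.47782215 0.07758009 0.08465413] 0.09575079455072275
```

View pics/s5.png

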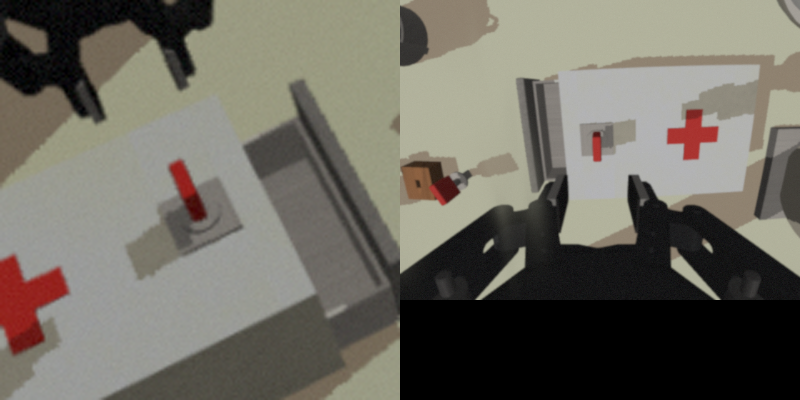

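The key stands with its collar on the lock face: head top at 0.1686, where 0.169 is expected for fully home. The drawer is out and the gripper is clear.

```bash
python3 -c "
from station import order
print(order.sign_off())"
```

```text
the job is handed in; nothing more can be done
None
```

The red-headed key is fully home in the lock and turned clockwise, the drawer has sprung out, and the gripper has let go and is clear; I handed the job in at about 13 s.

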